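# Set the layer lever on a demo macropad and store it

## Task

On the macropad, push the sliding layer lever with a fingertip, click by click, until it sits in the third detent counted from its home end (the end with the round steel stud; home itself is not counted), without running on past that detent. Then press the wide key fully down to store the setting, and let it come back up. Only push and press: do not pinch the lever or force it, and leave the card holder, jar and brush where they stand.

Things in the scene. Friction and masses are not known exactly. Their poses are not given: they have to be found in the camera images.
- pad: macropad, fixed: flat black case 180 (x) x 260 (y) x 28 mm high. Origin: centre of its underside; x away from its user, y left, z up. Unmoving keys, tops 36 mm above the table: two rows covering x -20 to +17, |y| under 104 mm, and three at each side of the wide key (x = -56, |y| 56 to 112 mm). The far strip, x +17 to +90 mm, holds only lever and stud; its surface is 28 mm above the table
- stud_top (a point): top of the round steel stud, 18 mm across, 7 mm high on the case, at x = +50, y = -115 mm in the pad's frame; it marks the home end of the lever's slot, which runs from it along the pad's +y
- lever (a joint): slide of the lever along the pad's +y, in m: 0 = home stop, 0.080 = far stop. Spring detents every 16 mm: home 0, first 0.016, second 0.032, third 0.048, fourth 0.064, fifth 0.080. Crests midway; passing one takes about 5 N, then the lever snaps on by itself into the next detent; let go, it settles in the nearest. At the start it is at home or in the first detent
- lever_top (a point): centre of the top of the lever, 58 mm above the table: a grey upright block 26 mm across the slot (pad x), 12 mm along it (pad y), 26 mm tall, its underside 4 mm above the case. At joint value q this point is at x = +50, y = -45 mm + q in the pad's frame
- key (a joint): travel of the wide key, in m: 0 = up, 0.004 = fully down. It springs back; about 1.5 N starts it moving, 3.2 N takes it fully down
- key_top (a point): centre of the top of the wide key, the only movable key: white, 22 (pad x) x 62 (pad y) mm, at x = -56, y = 0 mm in the pad's frame; top 44 mm above the table when up, 8 mm prouder than the other keys. About 25 mm of free case lie around it
- cards: bystander: orange holder with a block of cards, 50 x 70 mm foot, 76 mm high, about 180 g, loose on the table beside the pad; origin at the centre of its underside
- jar: bystander: clear jar with a metal cap, 52 mm across, 65 mm high, loose on the table beside the pad; origin at the centre of its underside
- brush: bystander: small brush, 150 mm long, lying loose on the table beyond the pad

How it is judged:
On the way, in this order (a step that is already met when the one before it is completed fails the run):
1. the lever rests in the third detent (value of joint lever between 0.044 and 0.052 m and velocity of joint lever between -0.01 and 0.01 m/s), for 0.3 s.
2. the wide key is pressed fully down with the lever in the third detent (value of joint lever between 0.044 and 0.052 m and value of joint key above 0.003 m), for 0.05 s.
3. the wide key is up again (value of joint key below 0.001 m), for 0.1 s.
At the end, for the whole second after the job is handed in: the lever rests within 4 mm of the third detent (joint 0.044 to 0.052), the wide key has been pressed (3 mm or more) with it there and is up again (under 1 mm), the card holder, jar and brush are within 20 mm of where they were (all of step 1 and value of joint key below 0.001 m and not (distance of any of cards, jar, brush from where it was at the start of the episode above 0.02 m)); the robot touches nothing.
It fails at once if the lever runs on past the third detent (beyond the crest towards the fourth) (value of joint lever above 0.056 m).
It fails at once if the wide key is pressed while the lever is not in the third detent (value of joint key above 0.003 m and not (value of joint lever between 0.044 and 0.052 m)).
It fails at once if the lever is pinched or forced (over 25 N from the fingers) (contact force between the fingers and lever above 25 N).
It fails at once if the card holder, jar or brush is moved or lifted by more than 20 mm (distance of any of cards, jar, brush from where it was at the start of the episode above 0.02 m).
It also fails if it takes over 45 s, if anything falls off the work surface, if the arm or the gripper's body presses on something with over 40 N, if the wrist force passes 120 N, or if a joint passes its speed limit or range.

## Robot

A 6-joint arm with a two-finger parallel gripper is mounted at the origin on the work surface. World frame = base frame: x ahead of the robot, y to its left, z up, the work surface at z = 0. Lengths are in m, angles in rad, forces in N, time in s.
With the tool pointing down it reaches from about 0.225 to 0.875 m from the base axis. Payload 3.4 kg.
Tool frame: the origin (TCP) lies at the very end of the fingers, on their centre line; the grasp point (between the pads) lies 19 mm behind it; z points along the fingers, y is the line along which they close (so a half turn about z gives the same grasp; the last joint's range is limited). The gripper opens to 85 mm and grips with 20 to 120 N. Pads are 22 mm wide; open, the fingers measure 114 mm over their backs; the gripper's body (76 mm by 85 mm) begins 54 mm behind the grasp point. The pads swing forward as they close: fully open they stand 13 mm farther back than shut.
Start: joints at [-1.392, 0.276, 1.505, -0, 1.361, -0.121], TCP at [0.17, -0.549, 0.231] pointing down, gripper open.
Joint ranges: [-2.89, 2.89], [-0.75, 2.08], [0.22, 2.7], [-1.18, 4.32], [0.11, 2.71], [-2.7, 2.7]. Speed limits (rad/s): [2.57, 2.57, 3.14, 3.14, 3.14, 3.14].

## Interface

Orientations are given as a unit quaternion [w, x, y, z].
In Python, from rig import get_state, optics, sign_off gives the robot as it stands.
- The arm moves only by the tool send_rows, never from a script. Its argument "increments" is a list of rows, each an object with "gripper": the gripper's target within -1 to 1 (shut at 1, half-way at 0, fully open at -1); "linear": the shift along the world's x, y, z in m, a list of three; "delta_rot": the turn, a rotation vector about the world's x, y, z in rad, a list of three. In form: [{"gripper": gripper, "linear": [dx, dy, dz], "delta_rot": [rx, ry, rz]}, ...]. A call has 1 to 8 rows; each row is the pose to reach, as a shift and turn from the pose commanded when the call began; what a row does not reach only later rows make up. A row lasts 1/10 s, in which the tool goes at most 50 mm and 8.59 degrees, less where a joint would pass 70% of its speed; a pose out of reach is approached as far as the arm can. A call with a gripper value outside its range is refused whole. The fingers move at their own pace and stop on an object; "newtons" is the grip in N (left out, the last holds). Time passes only in rows, so rows that repeat a pose let the fingers close. It gives the time, the measured TCP pose, the force, the opening and the grip force at its end, in the units of the state.
- get_state(): the state, without advancing time (a new reading comes with each control period).
- optics.get_image(name): name is "side" or "top" or "wrist"; returns a dict with "pixels" (480x640x3 uint8, blue, green, red), "K" (3x3 intrinsics, pixels), "k1" (the pictures are not rectified: a ray, as slopes to the right and down, at radius r is drawn at 1 + k1 r^2 times it, then the intrinsics apply), "rvec" (rotation vector, rad) and "tvec" (3), from world to camera coordinates, as OpenCV has them; the wrist camera has in their place "T_tool_cam" (4x4, takes a point from camera to tool coordinates, whose origin is the TCP and whose axes are the flange's). Camera axes: x right, y down, z forward; pixel columns grow to the right and rows downward; lengths in m; the calibration is good to about 2 mm. A picture is of the moment at which its call begins: read the wrist's pose just before it. There is no depth.
- sign_off(): hands the job in; it is judged then, once.
The state is a dict: "clock": time; "qpos": joint angles; "qd": joint speeds; "effort": joint torques, N m; "position": TCP position; "ee_rot": TCP orientation; "contact_force": force on the tool from outside, world axes, zero at the start; "moment": the same for the moment, N m; "width": finger opening in m; "gripper_force": force on a finger pad.
Only numpy, scipy, OpenCV 4.12 (cv2) and the standard library are available. Lean on these libraries where they do the work, as an engineer would, in place of code of your own. Each camera call takes 0.05 s, during which the arm holds its last target. There are 200 camera calls.

## Working session

There is one attempt and no reset: what is moved stays moved. The work goes in short steps, Python scripts to look and compute and a tool call to move; the robot and the scene stay as the last step left them, time stands still between calls to the robot, and variables do not carry over. Pictures are saved under pics/ and viewed, at most 10 in all, crops included, and the job is handed in when it is done.

Besides the shell and the picture viewer there is one more tool, called by a JSON object that holds its "method" and its "body". send_rows: Moves the arm, as the interface text tells. Its arguments: {"type":"object","properties":{"increments":{"type":"array"},"newtons":{"type":"number"}},"required":["increments"]}

```bash
mkdir -p pics; cat > h.py <<'E'
import numpy as np, cv2
from rig import get_state, optics, sign_off
from scipy.spatial.transform import Rotation as R
def cam(im, st=None):
    if 'rvec' in im:
        Rm=cv2.Rodrigues(np.array(im['rvec'],float))[0]; t=np.array(im['tvec'],float).ravel()
        return Rm.T, -Rm.T@t   # cam->world rot, origin
    q=st['ee_rot']; T=np.eye(4); T[:3,:3]=R.from_quat([q[1],q[2],q[3],q[0]]).as_matrix(); T[:3,3]=st['position']
    M=T@np.array(im['T_tool_cam']); return M[:3,:3],M[:3,3]
def ray(im,uv,st=None):
    Rw,o=cam(im,st)
    p=cv2.undistortPoints(np.array([[uv]],float),np.array(im['K'],float),np.array([im['k1'],0,0,0],float)).ravel()
    return o, Rw@np.array([p[0],p[1],1.])
def onz(im,uv,z,st=None):
    o,d=ray(im,uv,st); return o+d*(z-o[2])/d[2]
def proj(im,P,st=None):
    Rw,o=cam(im,st); P=np.atleast_2d(np.array(P,float))
    rv=cv2.Rodrigues(Rw.T)[0]; 
    return cv2.projectPoints(P,rv,-Rw.T@o,np.array(im['K'],float),np.array([im['k1'],0,0,0],float))[0].reshape(-1,2)
E
python3 - <<'E'
from h import *
import pickle
st=get_state(); print({k:np.round(v,3) for k,v in st.items()})
for n in ['top','side']:
    im=optics.get_image(n); pickle.dump(im,open(n+'.pkl','wb')); cv2.imwrite(f'pics/{n}0.png',im['pixels']); print(n,cam(im)[1],im['k1'])
E
```

```text
{'clock': np.float64(0.0), 'qpos': array([-1.392,  0.277,  1.506,  0.   ,  1.361, -0.121]), 'qd': array([-0.001, -0.   ,  0.   , -0.002, -0.001,  0.002]), 'effort': array([ 1.0000e-03, -4.1678e+01, -2.4581e+01, -0.0000e+00,  1.1000e-02,
        0.0000e+00]), 'position': array([ 0.17 , -0.549,  0.23 ]), 'ee_rot': array([-0.001,  0.989,  0.149, -0.   ]), 'contact_force': array([ 0.238, -0.279,  0.055]), 'moment': array([ 0.006,  0.035, -0.067]), 'gripper_force': np.float64(0.0), 'width': np.float64(0.085)}
top [0.54707865 0.04578874 0.91335728] 0.014184501794304182
side [0.49689423 0.70179731 0.76328248] -0.022549704989658872
```

View pics/top0.png

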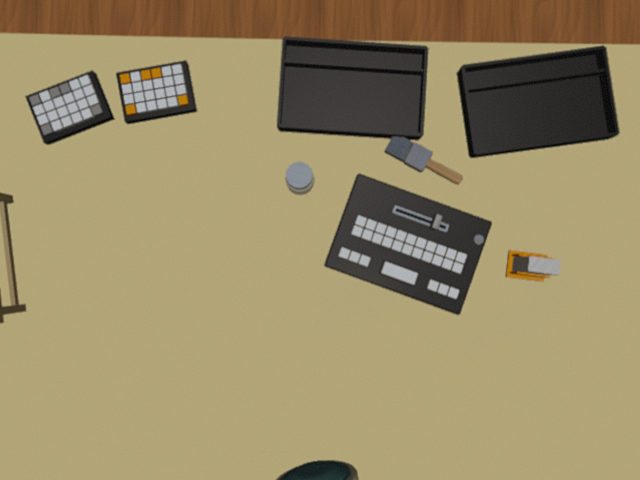

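View pics/side0.png

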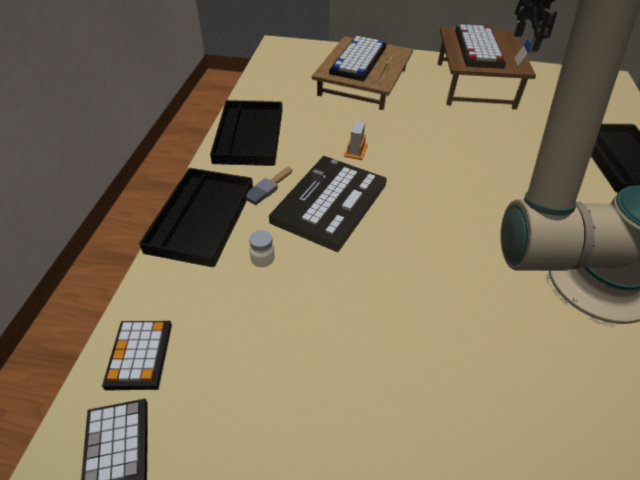

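The top view shows the pad with corners near (359,176), (491,222), (460,312) and (326,266). The stud is at (479,239), the lever at (437,221) and the wide key at (400,273). The jar is at (300,178), the brush around (425,160) and the cards at (530,265).

```bash
python3 - <<'E'
from h import *
import pickle
im=pickle.load(open('top.pkl','rb')); g=cv2.cvtColor(im['pixels'],cv2.COLOR_BGR2GRAY)
def P(uv,z): return onz(im,uv,z)[:2]
c=[P(u,.028) for u in [(359,176),(491,222),(460,312),(326,266)]]  # FL(+x,+y) FR(+x,-y) NR NL
for i in range(4): print('side',np.linalg.norm(c[i]-c[(i+1)%4]))
x=(c[0]-c[3])+(c[1]-c[2]); y=(c[0]-c[1])+(c[3]-c[2])
print('yaw',np.degrees(np.arctan2(x[1],x[0])),np.degrees(np.arctan2(-y[0],y[1])))
m=cv2.inRange(im['pixels'],(170,170,170),(255,255,255)); 
n,_,s,cc=cv2.connectedComponentsWithStats(m[255:300,370:430]); print(s,cc+[370,255])
a=np.arctan2(-y[0],y[1]); o=np.mean(c,0); print('origin',o)
Rm=np.array([[np.cos(a),-np.sin(a)],[np.sin(a),np.cos(a)]])
for nme,u,z in [('stud',(479,239),.035),('lever',(438,219),.058),('key',(400,273),.044),('jar',(299,173),.065),('cards',(530,265),.05),('brush',(425,160),.01),('brushend',(461,180),.01)]:
    w=P(u,z); print(nme,w,'pad',Rm.T@(w-o))
print('lever proj', [proj(im,[*(o+Rm@np.array([.05,-.045+q])),.058]).round(1) for q in (0,.016)])
big=cv2.resize(im['pixels'][165:325,315:525],None,fx=3.8,fy=3.7,interpolation=cv2.INTER_CUBIC); cv2.imwrite('pics/crop.png',big[:600,:800])
E
```

```text
side 0.2520545804612084
side 0.1716573795651089
side 0.25364396313250254
side 0.17315700051644684
yaw -19.17711345261287 -18.359325283281155
[[   0    0   60   45 2312]
 [  43    0    7    3   13]
 [  53    0    7    6   35]
 [  13    8   34   20  337]
 [  59   30    1    3    3]] [[398.99653979 278.04714533]
 [416.84615385 255.61538462]
 [426.42857143 257.28571429]
 [399.22551929 272.60830861]
 [429.         286.        ]]
origin [ 0.59527962 -0.12528558]
stud [ 0.60519243 -0.24912446] pad [ 0.04841444 -0.11441318]
lever [ 0.63761597 -0.16985604] pad [ 0.05422001 -0.02896692]
key [ 0.54270207 -0.10668253] pad [-0.05576085  0.00109551]
jar [0.7133197  0.07312005] pad [0.04953894 0.22548647]
cards [ 0.55973173 -0.33355095] pad [ 0.03185995 -0.20886134]
brush [ 0.7516702  -0.15740766] pad [0.15854794 0.01877211]
brushend [ 0.71545047 -0.22411448] pad [ 0.1451828  -0.05594764]
lever proj [array([[445.9, 224.3]]), array([[437.2, 221.3]])]
```

View pics/crop.png

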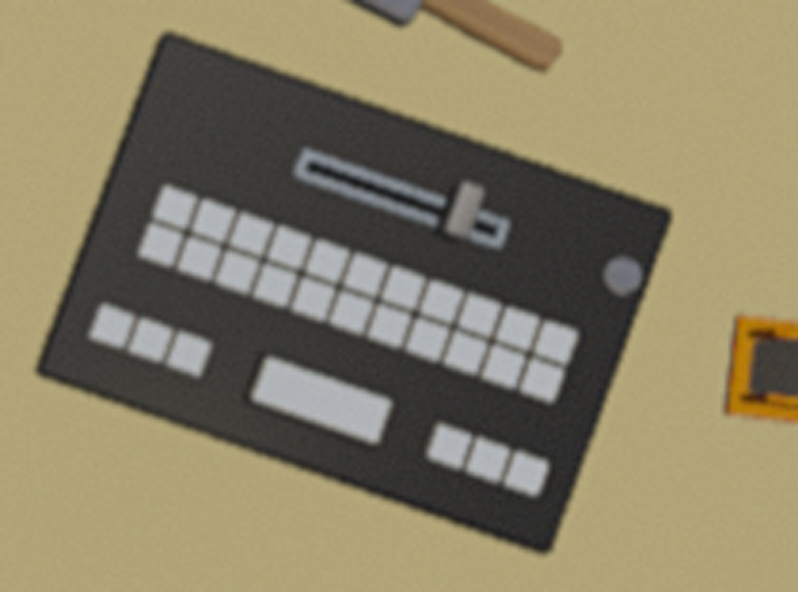

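{"method": "send_rows", "body": {"increments": [{"gripper": 1, "linear": [0.225, 0.17, 0], "delta_rot": [0, 0, 0.944]}, {"gripper": 1, "linear": [0.225, 0.17, 0], "delta_rot": [0, 0, 0.944]}, {"gripper": 1, "linear": [0.225, 0.17, 0], "delta_rot": [0, 0, 0.944]}, {"gripper": 1, "linear": [0.225, 0.17, 0], "delta_rot": [0, 0, 0.944]}, {"gripper": 1, "linear": [0.225, 0.17, 0], "delta_rot": [0, 0, 0.944]}, {"gripper": 1, "linear": [0.225, 0.17, 0], "delta_rot": [0, 0, 0.944]}, {"gripper": 1, "linear": [0.225, 0.17, 0], "delta_rot": [0, 0, 0.944]}, {"gripper": 1, "linear": [0.225, 0.17, 0], "delta_rot": [0, 0, 0.944]}], "newtons": 20}}

```text
clock: 0.9
position: [0.3955, -0.3783, 0.2309]
ee_rot: [-0.0, 0.812, 0.583, -0.0]
contact_force: [-0.5, 0.6, -0.4]
width: 0.0001
gripper_force: 0.0
```

{"method": "send_rows", "body": {"increments": [{"gripper": 1, "linear": [0.225, 0.171, 0], "delta_rot": [0, 0, 0]}, {"gripper": 1, "linear": [0.225, 0.171, 0], "delta_rot": [0, 0, 0]}, {"gripper": 1, "linear": [0.225, 0.171, 0], "delta_rot": [0, 0, 0]}, {"gripper": 1, "linear": [0.225, 0.171, 0], "delta_rot": [0, 0, 0]}, {"gripper": 1, "linear": [0.225, 0.171, 0], "delta_rot": [0, 0, 0]}, {"gripper": 1, "linear": [0.225, 0.171, 0], "delta_rot": [0, 0, 0]}, {"gripper": 1, "linear": [0.225, 0.171, 0], "delta_rot": [0, 0, 0]}, {"gripper": 1, "linear": [0.225, 0.171, 0], "delta_rot": [0, 0, 0]}]}}

```text
clock: 1.7
position: [0.6195, -0.2087, 0.2305]
ee_rot: [-0.0, 0.813, 0.582, -0.001]
contact_force: [-0.4, -0.7, 1.5]
width: -0.0003
gripper_force: 0.0
```

Now over the start spot, I'll take a close look with the wrist camera.

```bash
python3 - <<'E'
from h import *
import pickle
st=get_state(); im=optics.get_image('wrist'); pickle.dump((st,im),open('w1.pkl','wb')); print(st['position'])
v=im['pixels'].copy()
a=np.radians(-18.8);o=np.array([.5953,-.1253]);Rm=np.array([[np.cos(a),-np.sin(a)],[np.sin(a),np.cos(a)]])
for n,p,z in [('stud',(.05,-.115),.035),('lev',(.05,-.029),.058),('key',(-.056,0),.044),('c',(.09,-.13),.028),('c2',(.09,.13),.028)]:
    u=proj(im,[*(o+Rm@np.array(p)),z],st)[0]; print(n,u.round())
    cv2.circle(v,tuple(int(i) for i in np.clip(u,-50,900)),4,(0,0,255),1)
cv2.imwrite('pics/w1.png',v)
E
```

```text
[ 0.61946342 -0.20873842  0.23051847]
stud [319. 258.]
lev [319. 159.]
key [180. 119.]
c [364. 272.]
c2 [376. -69.]
```

View pics/w1.png

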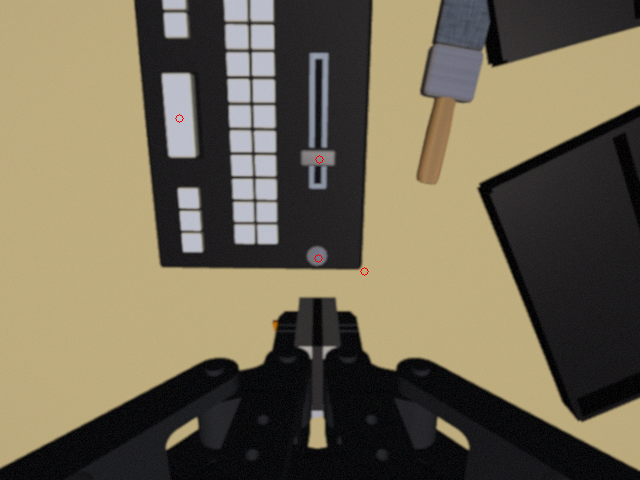

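The wrist view agrees with my estimate to within about 2 mm: stud seen at (317,256), lever at (318,157), key at (180,115). The lever is in the first detent. The gap between stud and lever is clear, so I'll lower the fingertip into it.

{"method": "send_rows", "body": {"increments": [{"gripper": 1, "linear": [0, 0, -0.05], "delta_rot": [0, 0, 0]}, {"gripper": 1, "linear": [0, 0, -0.1], "delta_rot": [0, 0, 0]}, {"gripper": 1, "linear": [0, 0, -0.14], "delta_rot": [0, 0, 0]}, {"gripper": 1, "linear": [0, 0, -0.17], "delta_rot": [0, 0, 0]}, {"gripper": 1, "linear": [0, 0, -0.189], "delta_rot": [0, 0, 0]}, {"gripper": 1, "linear": [0, 0, -0.189], "delta_rot": [0, 0, 0]}, {"gripper": 1, "linear": [0.0032, 0.0095, -0.189], "delta_rot": [0, 0, 0]}, {"gripper": 1, "linear": [0.0045, 0.0133, -0.189], "delta_rot": [0, 0, 0]}]}}

```text
clock: 2.55
position: [0.6253, -0.1953, 0.0442]
ee_rot: [0.001, 0.813, 0.582, 0.001]
contact_force: [0.5, -0.2, 1.2]
width: 0.0002
gripper_force: 0.0
```

{"method": "send_rows", "body": {"increments": [{"gripper": 1, "linear": [0.0013, 0.0038, 0], "delta_rot": [0, 0, 0]}, {"gripper": 1, "linear": [0.0019, 0.0057, 0], "delta_rot": [0, 0, 0]}, {"gripper": 1, "linear": [0.0026, 0.0076, 0], "delta_rot": [0, 0, 0]}, {"gripper": 1, "linear": [0.0032, 0.0095, 0], "delta_rot": [0, 0, 0]}, {"gripper": 1, "linear": [0.0039, 0.0114, 0], "delta_rot": [0, 0, 0]}, {"gripper": 1, "linear": [0.0045, 0.0133, 0], "delta_rot": [0, 0, 0]}, {"gripper": 1, "linear": [0.0045, 0.0133, 0], "delta_rot": [0, 0, 0]}]}}

```text
clock: 3.25
position: [0.6288, -0.1822, 0.0425]
ee_rot: [0.0, 0.813, 0.583, -0.0]
contact_force: [-1.4, -2.1, 2.2]
width: -0.0005
gripper_force: 1.0
```

```bash
cat >> h.py <<'E'
def pad(p):
    a=np.radians(-18.8); d=np.array(p[:2])-[.5953,-.1253]
    return np.array([[np.cos(a),np.sin(a)],[-np.sin(a),np.cos(a)]])@d*1000
E
python3 -c "
from h import *
s=get_state(); print(s['position'],pad(s['position']).round(1),s['contact_force'])"
```

```text
[ 0.62879634 -0.18218926  0.04245349] [ 50.  -43.1] [-1.43051944 -2.06971604  2.24879319]
```

{"method": "send_rows", "body": {"increments": [{"gripper": 1, "linear": [0.0003, 0.0009, 0], "delta_rot": [0, 0, 0]}, {"gripper": 1, "linear": [0.0006, 0.0019, 0], "delta_rot": [0, 0, 0]}, {"gripper": 1, "linear": [0.001, 0.0028, 0], "delta_rot": [0, 0, 0]}, {"gripper": 1, "linear": [0.0013, 0.0038, 0], "delta_rot": [0, 0, 0]}, {"gripper": 1, "linear": [0.0013, 0.0038, 0], "delta_rot": [0, 0, 0]}]}}

```text
clock: 3.75
position: [0.6303, -0.1778, 0.0424]
ee_rot: [0.0, 0.813, 0.582, 0.0]
contact_force: [-1.3, -3.9, 2.2]
width: -0.0001
gripper_force: 1.5
```

{"method": "send_rows", "body": {"increments": [{"gripper": 1, "linear": [0.0003, 0.0009, 0], "delta_rot": [0, 0, 0]}, {"gripper": 1, "linear": [0.0006, 0.0019, 0], "delta_rot": [0, 0, 0]}, {"gripper": 1, "linear": [0.0006, 0.0019, 0], "delta_rot": [0, 0, 0]}]}}

```text
clock: 4.05
position: [0.6308, -0.1748, 0.042]
ee_rot: [-0.001, 0.813, 0.583, 0.0]
contact_force: [-0.1, 0.1, 0.2]
width: -0.0002
gripper_force: 0.0
```

{"method": "send_rows", "body": {"increments": [{"gripper": 1, "linear": [0.0003, 0.0009, 0], "delta_rot": [0, 0, 0]}, {"gripper": 1, "linear": [0.0006, 0.0019, 0], "delta_rot": [0, 0, 0]}, {"gripper": 1, "linear": [0.0006, 0.0019, 0], "delta_rot": [0, 0, 0]}]}}

```text
clock: 4.35
position: [0.6314, -0.1738, 0.0422]
ee_rot: [-0.0, 0.813, 0.583, 0.0]
contact_force: [-0.0, -0.4, -0.7]
width: -0.0
gripper_force: 0.0
```

The lever clicked into the second detent: the force dropped to zero at the expected place. Next click.

{"method": "send_rows", "body": {"increments": [{"gripper": 1, "linear": [0.0006, 0.0019, 0], "delta_rot": [0, 0, 0]}, {"gripper": 1, "linear": [0.0013, 0.0038, 0], "delta_rot": [0, 0, 0]}, {"gripper": 1, "linear": [0.0019, 0.0057, 0], "delta_rot": [0, 0, 0]}, {"gripper": 1, "linear": [0.0023, 0.0066, 0], "delta_rot": [0, 0, 0]}, {"gripper": 1, "linear": [0.0026, 0.0076, 0], "delta_rot": [0, 0, 0]}, {"gripper": 1, "linear": [0.0026, 0.0076, 0], "delta_rot": [0, 0, 0]}]}}

```text
clock: 4.95
position: [0.6338, -0.167, 0.0424]
ee_rot: [0.0, 0.813, 0.583, -0.0]
contact_force: [-2.1, -3.0, 0.6]
width: 0.0001
gripper_force: 1.3
```

{"method": "send_rows", "body": {"increments": [{"gripper": 1, "linear": [0.0003, 0.0009, 0], "delta_rot": [0, 0, 0]}, {"gripper": 1, "linear": [0.0006, 0.0019, 0], "delta_rot": [0, 0, 0]}, {"gripper": 1, "linear": [0.001, 0.0028, 0], "delta_rot": [0, 0, 0]}, {"gripper": 1, "linear": [0.001, 0.0028, 0], "delta_rot": [0, 0, 0]}]}}

```text
clock: 5.35
position: [0.6348, -0.164, 0.0423]
ee_rot: [0.0, 0.813, 0.583, -0.0]
contact_force: [-2.0, -4.2, 0.4]
width: -0.0002
gripper_force: 2.2
```

{"method": "send_rows", "body": {"increments": [{"gripper": 1, "linear": [0.0003, 0.0009, 0], "delta_rot": [0, 0, 0]}, {"gripper": 1, "linear": [0.0006, 0.0019, 0], "delta_rot": [0, 0, 0]}, {"gripper": 1, "linear": [0.0006, 0.0019, 0], "delta_rot": [0, 0, 0]}]}}

```text
clock: 5.65
position: [0.6359, -0.1606, 0.0423]
ee_rot: [-0.001, 0.813, 0.582, 0.001]
contact_force: [-1.4, -0.0, 0.4]
width: -0.0002
gripper_force: 0.0
```

{"method": "send_rows", "body": {"increments": [{"gripper": 1, "linear": [0.0003, 0.0009, 0], "delta_rot": [0, 0, 0]}, {"gripper": 1, "linear": [0.0003, 0.0009, 0], "delta_rot": [0, 0, 0]}, {"gripper": 1, "linear": [-0.0026, -0.0076, 0], "delta_rot": [0, 0, 0]}, {"gripper": 1, "linear": [-0.0045, -0.0133, 0], "delta_rot": [0, 0, 0]}, {"gripper": 1, "linear": [-0.0045, -0.0133, 0.03], "delta_rot": [0, 0, 0]}, {"gripper": 1, "linear": [-0.0045, -0.0133, 0.07], "delta_rot": [0, 0, 0]}, {"gripper": 1, "linear": [-0.0045, -0.0133, 0.1], "delta_rot": [0, 0, 0]}, {"gripper": 1, "linear": [-0.0045, -0.0133, 0.1], "delta_rot": [0, 0, 0]}]}}

```text
clock: 6.45
position: [0.6339, -0.1771, 0.1478]
ee_rot: [0.004, 0.813, 0.582, 0.003]
contact_force: [1.0, -0.8, 0.8]
width: 0.0001
gripper_force: 0.0
```

```bash
python3 - <<'E'
from h import *
st=get_state(); im=optics.get_image('wrist'); print(st['position'],st['clock'])
v=im['pixels'].copy()
a=np.radians(-18.8);o=np.array([.5953,-.1253]);Rm=np.array([[np.cos(a),-np.sin(a)],[np.sin(a),np.cos(a)]])
for n,p,z in [('q32',(.05,-.0115),.058),('q48',(.05,.0045),.058),('q64',(.05,.0205),.058),('key',(-.056,0.0015),.044)]:
    u=proj(im,[*(o+Rm@np.array(p)),z],st)[0]; print(n,u.round())
    cv2.circle(v,tuple(int(i) for i in np.clip(u,-50,900)),3,(0,0,255),1)
cv2.imwrite('pics/w2.png',v)
E
```

```text
[ 0.63391727 -0.17707506  0.14779789] 6.45
q32 [312. 205.]
q48 [312. 177.]
q64 [311. 147.]
key [132. 179.]
```

View pics/w2.png

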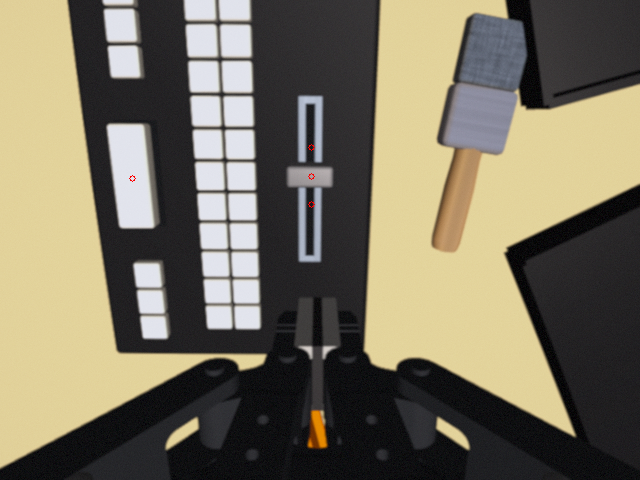

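The lever sits in the third detent: seen at (310,177), expected at (312,177). Now I'll move over the wide key and stay high on the way.

{"method": "send_rows", "body": {"increments": [{"gripper": 1, "linear": [-0.04, 0.032, 0], "delta_rot": [0, 0, 0]}, {"gripper": 1, "linear": [-0.07, 0.055, 0], "delta_rot": [0, 0, 0]}, {"gripper": 1, "linear": [-0.088, 0.069, 0], "delta_rot": [0, 0, 0]}, {"gripper": 1, "linear": [-0.088, 0.069, -0.03], "delta_rot": [0, 0, 0]}, {"gripper": 1, "linear": [-0.088, 0.069, -0.06], "delta_rot": [0, 0, 0]}, {"gripper": 1, "linear": [-0.088, 0.069, -0.08], "delta_rot": [0, 0, 0]}, {"gripper": 1, "linear": [-0.088, 0.069, -0.08], "delta_rot": [0, 0, 0]}, {"gripper": 1, "linear": [-0.088, 0.069, -0.08], "delta_rot": [0, 0, 0]}]}}

```text
clock: 7.3
position: [0.5423, -0.1062, 0.0615]
ee_rot: [-0.001, 0.813, 0.582, -0.001]
contact_force: [0.3, -1.2, -0.2]
width: 0.0
gripper_force: 0.0
```

```bash
python3 -c "
from h import *
s=get_state(); print(s['position'],pad(s['position']).round(1),s['contact_force'])"
```

```text
[ 0.54231878 -0.10620947  0.06152372] [-56.3   1. ] [ 0.27932128 -1.18648918 -0.23389252]
```

{"method": "send_rows", "body": {"increments": [{"gripper": 1, "linear": [0, 0, -0.008], "delta_rot": [0, 0, 0]}, {"gripper": 1, "linear": [0, 0, -0.014], "delta_rot": [0, 0, 0]}, {"gripper": 1, "linear": [0, 0, -0.018], "delta_rot": [0, 0, 0]}, {"gripper": 1, "linear": [0, 0, -0.02], "delta_rot": [0, 0, 0]}, {"gripper": 1, "linear": [0, 0, -0.021], "delta_rot": [0, 0, 0]}, {"gripper": 1, "linear": [0, 0, -0.022], "delta_rot": [0, 0, 0]}, {"gripper": 1, "linear": [0, 0, -0.022], "delta_rot": [0, 0, 0]}]}}

```text
clock: 8.0
position: [0.5431, -0.1062, 0.0406]
ee_rot: [0.0, 0.813, 0.583, 0.0]
contact_force: [-1.2, 0.1, 2.5]
width: 0.0
gripper_force: 1.4
```

{"method": "send_rows", "body": {"increments": [{"gripper": 1, "linear": [0, 0, -0.001], "delta_rot": [0, 0, 0]}, {"gripper": 1, "linear": [0, 0, -0.001], "delta_rot": [0, 0, 0]}]}}

```text
clock: 8.2
position: [0.5431, -0.1063, 0.04]
ee_rot: [0.0, 0.813, 0.583, 0.0]
contact_force: [-2.1, -0.0, 6.3]
width: -0.0002
gripper_force: 3.1
```

{"method": "send_rows", "body": {"increments": [{"gripper": 1, "linear": [0, 0, -0.001], "delta_rot": [0, 0, 0]}, {"gripper": 1, "linear": [0, 0, -0.001], "delta_rot": [0, 0, 0]}, {"gripper": 1, "linear": [0, 0, -0.001], "delta_rot": [0, 0, 0]}]}}

```text
clock: 8.5
position: [0.5431, -0.1063, 0.0399]
ee_rot: [0.0, 0.813, 0.583, 0.0]
contact_force: [-3.7, 0.5, 11.8]
width: 0.0005
gripper_force: 6.0
```

{"method": "send_rows", "body": {"increments": [{"gripper": 1, "linear": [0, 0, 0.01], "delta_rot": [0, 0, 0]}, {"gripper": 1, "linear": [0, 0, 0.03], "delta_rot": [0, 0, 0]}, {"gripper": 1, "linear": [0, 0, 0.07], "delta_rot": [0, 0, 0]}, {"gripper": 1, "linear": [0, 0, 0.1], "delta_rot": [0, 0, 0]}, {"gripper": 1, "linear": [0, 0, 0.12], "delta_rot": [0, 0, 0]}, {"gripper": 1, "linear": [0, 0, 0.12], "delta_rot": [0, 0, 0]}, {"gripper": 1, "linear": [0, 0, 0.12], "delta_rot": [0, 0, 0]}]}}

```text
clock: 9.2
position: [0.5428, -0.1061, 0.1581]
ee_rot: [0.0, 0.813, 0.583, 0.0]
contact_force: [0.2, -0.5, -0.2]
width: -0.0003
gripper_force: 0.0
```

```bash
python3 - <<'E'
from h import *
st=get_state(); im=optics.get_image('wrist'); print(st['position'],st['clock'])
cv2.imwrite('pics/w3.png',im['pixels'])
a=np.radians(-18.8);o=np.array([.5953,-.1253]);Rm=np.array([[np.cos(a),-np.sin(a)],[np.sin(a),np.cos(a)]])
for n,p,z in [('q32',(.05,-.0115),.058),('q48',(.05,.0045),.058),('q64',(.05,.0205),.058)]:
    print(n,proj(im,[*(o+Rm@np.array(p)),z],st)[0].round())
E
```

```text
[ 0.54280596 -0.10605683  0.15809698] 9.2
q32 [490. 262.]
q48 [493. 237.]
q64 [496. 212.]
```

View pics/w3.png

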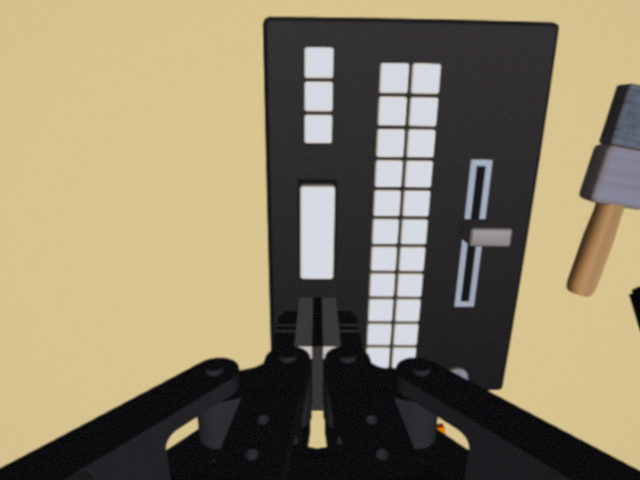

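The lever is still in the third detent: seen at (492,237), expected at (493,237). The key at (317,232) is up, and the robot touches nothing.

```bash
python3 -c "
from rig import sign_off
print(sign_off())"
```

```text
the job is handed in; nothing more can be done
None
```

The job is handed in: the lever was pushed from the first to the third detent, and the wide key was pressed fully down and is up again; card holder, jar and brush were not touched, and sign-off gave no verdict.

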